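# Nip up the bench water outlet with the adjustable wrench

### The arm

A 7-joint arm with a two-finger parallel gripper is mounted at the origin on the work surface. World frame = base frame: x ahead of the robot, y to its left, z up, the work surface at z = 0. Lengths are in mm, angles in rad, forces in N, time in s.
With the tool pointing down it reaches from about 425 to 1025 mm from the base axis. Payload 9.4 kg.
Tool frame: the origin (TCP) lies between the finger pads; the fingertips stand 17 mm ahead of it and the grasp point (between the pads) lies 2 mm behind it; z points along the fingers, y is the line along which they close (so a half turn about z gives the same grasp; the last joint's range is limited). The gripper opens to 85 mm and grips with 20 to 120 N. Pads are 22 mm wide; open, the fingers measure 114 mm over their backs; the gripper's body (76 mm by 85 mm) begins 54 mm behind the grasp point. The pads swing forward as they close: fully open they stand 13 mm farther back than shut.
Start: joints at [1.118, 0.599, -0.003, 1.599, 0.002, 0.943, -0.08], TCP at [266.079, -674.408, 248.275] pointing down, gripper open.
Joint ranges: [-2.57, 2.57], [-0.35, 1.97], [-1.29, 1.29], [0.11, 2.56], [-1.05, 4.19], [0.11, 1.86], [-2.63, 2.63]. Speed limits (rad/s): [2.22, 2.22, 3.01, 3.01, 3.14, 3.14, 3.14].

### API

Orientations are given as a rotation vector (axis times angle).
In Python, from workcell import get_obs, grab_frame, camera_params, hand_in gives the robot as it stands. The module is installed in compiled form; this text tells all that it offers.
- The arm moves only by the shell command python3 -m crank 'ROWS' [FORCE]. ROWS is JSON, a list of rows, each a list of 5 numbers: the shift along the tool's x, y, z in mm, then the turn about the tool's z in rad, then the closure, from 0 (fully open) to 1 (shut). In form: [[tx, ty, tz, turn, hand], ...]. A call has exactly 5 rows; each row is the pose to reach, as a shift and turn from the pose commanded when the call began, along the tool's axes at that moment; what a row does not reach only later rows make up. A row lasts 1/10 s, in which the tool goes at most 50 mm and 8.59 degrees, less where a joint would pass 70% of its speed; a pose out of reach is approached as far as the arm can. A call with a gripper value outside its range is refused whole. The fingers move at their own pace and stop on an object; FORCE is the grip in N (left out, the last holds). Time passes only in rows, so rows that repeat a pose let the fingers close, or fill a call up. It gives the time, the measured TCP pose, the force, the opening and the grip force at its end, in the units of the state.
- get_obs(): the state, without advancing time (a new reading comes with each control period).
- grab_frame(name): name is "side" or "top"; returns the picture (400x640x3 uint8, red, green, blue); there is no depth.
- camera_params(name): a dict with "fovy" (degrees; the focal length in pixels is half the picture's height over the tangent of half this angle, whatever the lens; pixels are square), "cx", "cy" (the principal point, pixels), "world_to_cam" (4x4, takes a point from world to camera coordinates). Camera axes: x right, y down, z forward; pixel columns grow to the right and rows downward; lengths in mm; the calibration is good to about 2 mm. A picture is of the moment at which its call begins. camera_params takes no time and is no camera call.
- hand_in(): hands the job in; it is judged then, once.
The state is a dict: "time_s": time; "joints": joint angles; "qvel": joint speeds; "joint_torque": joint torques, N m; "position": TCP position; "tcp_rot": TCP orientation; "contact_force": force on the tool from outside, world axes, zero at the start; "ft_torque": the same for the moment, N m; "finger_gap": finger opening in mm; "grip_force": force on a finger pad.
Only numpy, scipy, OpenCV 4.12 (cv2) and the standard library are available. Lean on these libraries where they do the work, as an engineer would, in place of code of your own. Each camera call takes 0.05 s, during which the arm holds its last target. There are 200 camera calls.

### The job

The adjustable wrench lies around the big brass backnut of the bench's water outlet with its jaw still too wide. Roll its worm until the jaw is snug on the nut, then swing the handle to tighten the nut an eighth of a turn (45 degrees) clockwise seen from above. Leave the wrench lying on the nut, jaw still snug, and the other things on the bench where they are.

Things in the scene. Friction and masses are not known exactly. Their poses are not given: they have to be found in the camera images.
- nut_centre (a point): Centre of the brass hexagon backnut, 12.5 mm above the bench: 50 mm across flats, 17 mm high, axis upright, on a fixed steel washer (84 mm across, top 4 mm above the bench), round a fixed brass threaded stub (34 mm across) that stands 40 mm above the bench. Axes turn with the nut, z up; corners at 0, 60, 120.. degrees from its x. The outlet is fixed to the bench.
- nut (a joint): How far the nut is tightened, rad: -0.04 to 0.04 at the start, grows as it turns clockwise seen from above. It turns stiffly and evenly (0.6 N m, some 4 N at the middle of the wrench's grip), stays where it is left, and has no stop before 2.5.
- wrench_centre (a point): Frame of the loose steel wrench (0.6 kg, 220 mm long), which lies flat and stays so: jaws on the washer, grip on the bench. Point: 12 mm above the bench, where the nut's centre lies when snug. +z up; +x the way the jaws open, handle towards -x bent 15 degrees to +y, i.e. along (-0.966, 0.259); +y from fixed jaw (face at y = -25 mm) to moving jaw. Jaws and head 16 mm thick, tops 20 mm above the bench.
- worm_top (a point): Top of the worm, the knurled steel roller in the window of the wrench's head: x = -55, y = +10 mm in the wrench's frame, 23 mm above the bench, axes as the wrench's. 22 mm across, 26 mm long, axis along the wrench's y, 3 mm proud of the head; of what is near only the threaded stub stands higher. It turns in place and does not shift along.
- worm (a joint): Angle of the worm, rad: 1.9 to 5.0 at the start, about 10 when snug. To close the jaw press a fingertip on its top with 7 to 20 N and drag it some 16 mm towards the jaws (the wrench's +x), lift, go back, repeat; the other way opens it. It turns stiffly (0.04 N m, 4 N at its knurled rim), never by itself. Once snug it stops and the finger just slips, which does no harm.
- jaw_face (a point): Middle of the moving jaw's flat face, 12 mm above the bench, at x = 0, y = +33 mm less joint jaw in the wrench's frame; axes as the wrench's. The face is 50 mm long along x, 16 mm high.
- jaw (a joint): How far the moving jaw has closed from its widest, m: 0.0008 for each rad of the worm. The opening between the jaws is 0.058 less this value, so 0.008 is snug on the 50 mm nut. Only the worm moves it: pushing the jaw does not.
- grip_centre (a point): Middle of the wrench's black moulded grip, 12 mm above the bench, at x = -139, y = +32 mm in the wrench's frame; axes as the wrench's. The grip is 80 mm long along the handle, 30 mm wide, 24 mm high, and stands on the bench, free on both sides. Tightening swings it about the nut towards the wrench's +y side, the moving jaw's side leading.
- elbow: Bystander: brass pipe elbow, 42 mm high, legs 56 mm long, loose; origin under its corner.
- saucer: Bystander: terracotta saucer, 124 mm across, 22 mm high; origin under its centre.
- pot_a: Bystander: terracotta pot, 110 mm across, 105 mm high; origin under its centre.
- pot_b: Bystander: two nested terracotta pots, 90 mm across, 108 mm high; origin under their centre.
- trowel: Bystander: hand trowel, 270 mm long, lying flat, 24 mm high, blade towards its +x; origin near its middle, on the bench.
- ball_valve: Bystander: brass ball valve with a lever, 115 mm long, 65 mm high; origin under its middle.
- washer: Bystander: flat rubber ring, 68 mm across, 5 mm high; origin under its centre.
- wrench: The same wrench as a  origin on the bench 12 mm under point wrench_centre, same axes.
Mind the look-alikes: they are no part of the job. What is shaped like the wrench but turquoise is not meant. What is shaped like the part that bears nut_centre but white is not meant.

How it is judged (in metres and radians):
On the way, in this order (a step that is already met when the one before it is completed fails the run):
1. the jaw is snug on the nut (opening within 1.5 mm of the nut's 50 mm), the nut between the jaws, before it has been turned (value of joint jaw above 0.0065 m and horizontal distance between wrench_centre and nut_centre below 0.008 m and value of joint nut below 0.25 rad), for 0.2 s.
2. the nut is tightened an eighth of a turn (45 degrees, give or take 13) with the jaw snug on it (value of joint nut between 0.56 and 1.01 rad and value of joint jaw above 0.0065 m and horizontal distance between wrench_centre and nut_centre below 0.008 m), for 0.2 s.
At the end, for the whole second after the job is handed in: The nut stands tightened by 45 degrees, give or take 13, clockwise from its start; the jaw's opening is within 1.5 mm of the nut's 50 mm and the nut lies between the jaws (wrench within 8 mm of its snug place); the wrench lies flat and at rest; nothing is touched (all of step 2 and angle between wrench_centre's own z axis and vertical below 0.08 rad and height (world z) of wrench_centre below 0.018 m and linear speed of wrench below 0.01 m/s and velocity of joint nut below 0.05 rad/s).
It fails at once if the nut is turned (more than about 14 degrees) while the jaw is still slack (value of joint nut above 0.25 rad and value of joint jaw below 0.006 m).
It fails at once if another thing on the bench is moved by more than 30 mm (distance of any of elbow, saucer, pot_a, pot_b, trowel, ball_valve, washer from where it was at the start of the episode above 0.03 m).
It also fails if it takes over 70 s, if anything falls off the work surface, if the arm or the gripper's body presses on something with over 40 N, if the wrist force passes 120 N, or if a joint passes its speed limit or range.

## Working session

There is one attempt and no reset: what is moved stays moved. The work goes in short steps, Python scripts to look and compute and a shell command to move; the robot and the scene stay as the last step left them, time stands still between calls to the robot, and variables do not carry over. Pictures are saved under pics/ and viewed, at most 10 in all, crops included, and the job is handed in when it is done.

```bash
mkdir -p pics; python3 - <<'E'
from workcell import *
import cv2,numpy as np
for n in ("top","side"):
    cv2.imwrite(f"pics/{n}0.png",grab_frame(n)[:,:,::-1]); p=camera_params(n); print(n,p["fovy"],p["cx"],p["cy"],np.round(p["world_to_cam"],3).tolist())
o=get_obs(); print({k:np.round(v,3).tolist() for k,v in o.items()})
E
```

```text
top 42.28415176077949 313.04453752854374 198.021655378172 [[0.026, -0.999, 0.022, 52.853], [-0.993, -0.028, -0.114, 417.216], [0.115, -0.019, -0.993, 1415.468], [0.0, 0.0, 0.0, 1.0]]
side 56.82283741243933 323.8810381153071 206.10884828585765 [[-0.878, -0.478, 0.013, 401.396], [-0.354, 0.631, -0.691, 152.36], [0.322, -0.611, -0.723, 1109.776], [0.0, 0.0, 0.0, 1.0]]
{'time_s': 0.1, 'joints': [1.118, 0.6, -0.003, 1.6, 0.002, 0.943, -0.08], 'qvel': [-0.002, -0.003, -0.001, -0.003, 0.002, -0.001, -0.0], 'joint_torque': [0.007, -77.799, 1.571, -25.862, 0.013, 0.006, -0.0], 'position': [265.909, -674.024, 247.495], 'tcp_rot': [-3.085, -0.587, 0.001], 'contact_force': [0.028, 0.683, -0.607], 'ft_torque': [-0.035, 0.004, 0.038], 'grip_force': 0.0, 'finger_gap': 85.408}
```

View pics/top0.png

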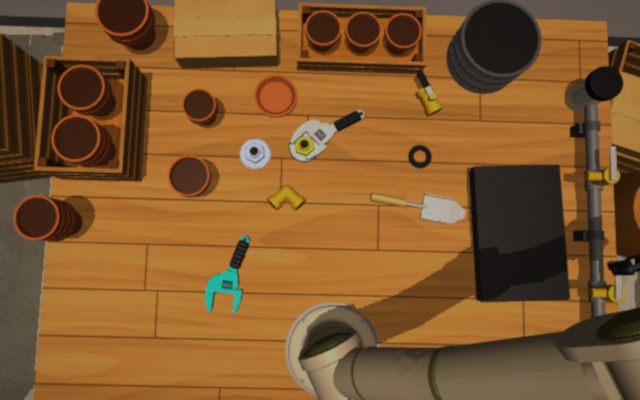

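View pics/side0.png

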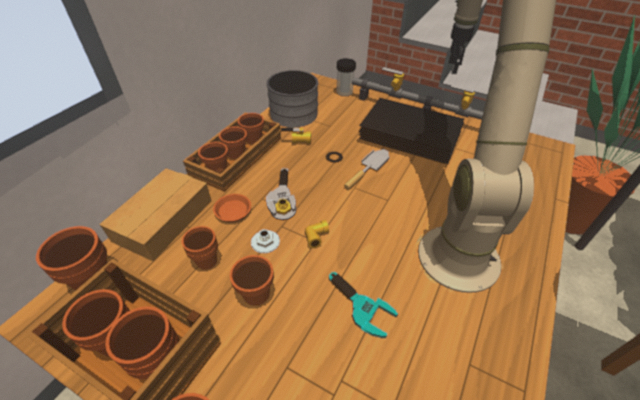

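Top view: the steel wrench with its black grip is around (325,132), its jaws on the brass nut at (304,145). Look-alikes are the turquoise wrench at (228,275) and the white nut at (255,152). By the description I choose the steel wrench and brass nut, and check that in one close crop.

```bash
cat > h.py <<'E'
from workcell import *
import cv2,numpy as np
def fk(n):
    p=camera_params(n); return 200/np.tan(np.radians(p["fovy"]/2)),p["cx"],p["cy"],np.array(p["world_to_cam"])
def ray(n,u,v,z):
    f,cx,cy,T=fk(n); R=T[:3,:3]; c=-R.T@T[:3,3]; d=R.T@np.array([(u-cx)/f,(v-cy)/f,1]); return c+d*(z-c[2])/d[2]
def proj(n,P):
    f,cx,cy,T=fk(n); q=T[:3,:3]@np.array(P,float)+T[:3,3]; return np.array([cx+f*q[0]/q[2],cy+f*q[1]/q[2]])
def crop(n,img,u,v,w,h,s,name):
    cv2.imwrite(name,cv2.resize(img[v:v+h,u:u+w,::-1],None,fx=s,fy=s,interpolation=cv2.INTER_CUBIC))
E
python3 - <<'E'
from h import *
a=cv2.resize(grab_frame("top")[95:170,280:380],None,fx=8,fy=8,interpolation=cv2.INTER_CUBIC)
cv2.imwrite("pics/c1.png",a[:,:,::-1])
for u,v,z in((304,144,21),(319,134,23),(348,121,24),(255,152,20)): print(u,v,ray("top",u,v,z))
E
```

```text
304 144 [568.40815125  93.5803813   21.        ]
319 134 [598.01849563  52.05524069  23.        ]
348 121 [637.93602479 -29.15734615  24.        ]
255 152 [541.50304159 230.55385966  20.        ]
```

View pics/c1.png

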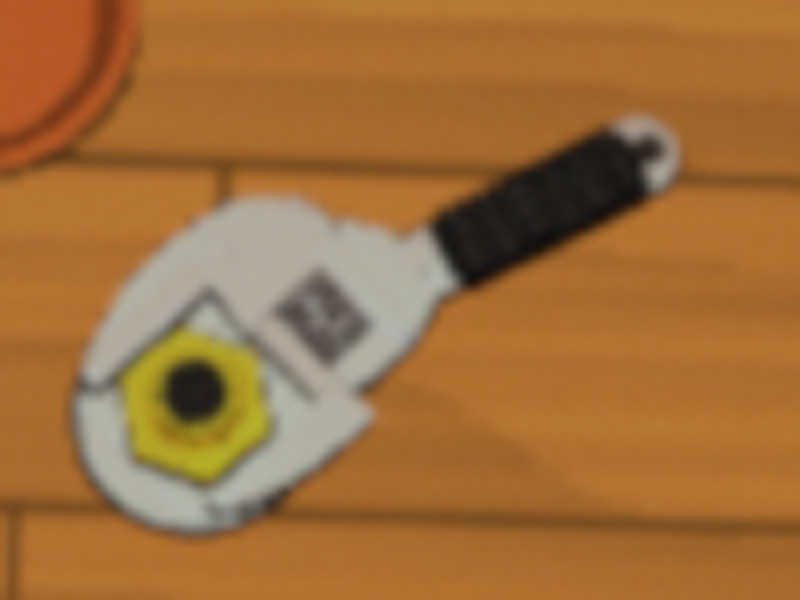

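```bash
cat >> h.py <<'E'
def cp(x,y,z): return ray("top",280+(x+.5)/8-.5,95+(y+.5)/8-.5,z)
E
python3 - <<'E'
from h import *
w=cp(322,317,22);g=cp(540,206,24);st=cp(193,390,40);n=cp(197,405,21)
print("worm",w,"grip",g,"stub",st,"nut",n)
dis=np.linalg.norm((g-w)[:2]);print("worm-grip",dis,"expect 86.8; nut-worm",np.linalg.norm((w-st)[:2]),"exp ~56; nut-grip",np.linalg.norm((g-st)[:2]),"exp 142.6")
d=(g-w)[:2]; y1=np.degrees(np.arctan2(d[1],d[0]))-np.degrees(np.arctan2(22,-84))
a=cp(435+465>>1,(220+282)>>1,24);b=cp(630,162,24);d=(b-a)[:2]; y2=np.degrees(np.arctan2(d[1],d[0]))-165
print("yaw",y1,y2,np.linalg.norm(d))
e=cp(100,390,20)-cp(210,290,20);print("jaw dir",np.degrees(np.arctan2(e[1],e[0])))
for yw in (y1,y2):
    c,s=np.cos(np.radians(yw)),np.sin(np.radians(yw));R=np.array([[c,-s],[s,c]])
    print("centre from worm",w[:2]-R@[-55,10],"from grip",g[:2]-R@[-139,32])
o=get_obs();from scipy.spatial.transform import Rotation as Q
print(np.round(Q.from_rotvec(o["tcp_rot"]).as_matrix(),3))
E
```

```text
worm [597.79231997  49.71900889  22.        ] grip [639.84628099 -26.46128943  24.        ] stub [566.11273847  94.47106731  40.        ] nut [565.01605447  92.95715352  21.        ]
worm-grip 87.01708733740732 expect 86.8; nut-worm 54.830125091562714 exp ~56; nut-grip 141.6378134520862 exp 142.6
yaw -226.4235048287216 -226.5156127951161 71.947342586685
jaw dir 134.58452123460137
centre from worm [567.12413484  96.45724185] from grip [567.2130175   96.29623187]
centre from worm [567.19931022  96.50648322] from grip [567.4104547   96.41283751]
[[ 0.93   0.367 -0.001]
 [ 0.367 -0.93   0.001]
 [-0.    -0.001 -1.   ]]
```

Checks agree: worm to grip measures 87 mm (87 expected) and nut to grip 141.6 mm (142.6 expected). The wrench yaw is 133.5° and the worm is at (598, 50). Moving now.

```bash
python3 -m crank '[[29,-27,0,0,1],[58,-55,0,0,1],[88,-82,0,0,1],[117,-110,0,0,1],[146,-137,0,0,1]]' 40; python3 -m crank '[[29,-27,0,0,1],[58,-55,0,0,1],[88,-82,0,0,1],[117,-110,0,0,1],[146,-137,0,0,1]]'
```

```text
time_s: 0.65
position: [352.0, -491.7, 248.1]
tcp_rot: [-3.086, -0.587, 0.0]
contact_force: [1.8, -0.6, -0.7]
finger_gap: 12.4
grip_force: 0.0
time_s: 1.15
position: [437.5, -310.7, 248.2]
tcp_rot: [-3.086, -0.587, 0.0]
contact_force: [0.3, 0.4, 0.2]
finger_gap: -0.1
grip_force: 0.0
```

```bash
python3 -m crank '[[29,-27,0,0,1],[58,-55,0,0,1],[88,-82,0,0,1],[117,-110,0,0,1],[146,-137,0,0,1]]' ; python3 -m crank '[[29,-27,-0,0,1],[58,-55,0,0,1],[88,-82,0,0,1],[117,-110,0,0,1],[139,-133,0,0,1]]'; python3 -m crank '[[0,0,20,-0.14,1],[0,0,40,-0.28,1],[0,0,60,-0.42,1],[0,0,80,-0.56,1],[0,0,100,-0.7,1]]'; python3 -m crank '[[0,0,10,-0.14,1],[0,0,20,-0.28,1],[0,0,30,-0.42,1],[0,0,40,-0.56,1],[0,0,50,-0.7,1]]'; python3 -m crank '[[0,0,0,-0.14,1],[0,0,0,-0.28,1],[0,0,0,-0.42,1],[0,0,0,-0.555,1],[0,0,0,-0.555,1]]'
```

```text
time_s: 1.65
position: [523.0, -129.7, 248.2]
tcp_rot: [-3.086, -0.587, 0.0]
contact_force: [-0.2, -1.3, -0.1]
finger_gap: 0.1
grip_force: 0.0
time_s: 2.15
position: [603.9, 46.0, 248.1]
tcp_rot: [-3.085, -0.589, -0.0]
contact_force: [0.1, -0.6, 0.5]
finger_gap: 0.2
grip_force: 0.0
time_s: 2.65
position: [603.0, 43.5, 147.3]
tcp_rot: [-2.693, -1.617, 0.0]
contact_force: [0.8, -0.4, -0.1]
finger_gap: 0.1
grip_force: 0.0
time_s: 3.15
position: [603.1, 43.3, 97.7]
tcp_rot: [-1.976, -2.442, 0.0]
contact_force: [0.2, -0.9, -0.4]
finger_gap: 0.4
grip_force: 0.0
time_s: 3.65
position: [603.0, 43.0, 97.9]
tcp_rot: [-1.237, -2.887, 0.0]
contact_force: [0.8, 0.3, 0.7]
finger_gap: 0.1
grip_force: 0.0
```

```bash
python3 -m crank '[[0,0,20,0,1],[0,0,40,0,1],[0,0,52,0,1],[0,0,52,0,1],[0,0,52,0,1]]';python3 -m crank '[[0,0,2,0,1],[0,0,4,0,1],[0,0,5,0,1],[0,0,6,0,1],[0,0,6,0,1]]'
```

```text
time_s: 4.15
position: [603.2, 43.7, 46.4]
tcp_rot: [-1.24, -2.886, 0.0]
contact_force: [-0.2, -0.0, 0.5]
finger_gap: 0.4
grip_force: 0.0
time_s: 4.65
position: [603.1, 43.4, 40.3]
tcp_rot: [-1.239, -2.887, 0.0]
contact_force: [-0.1, -0.7, -0.1]
finger_gap: 0.1
grip_force: 0.0
```

```bash
python3 - <<'E'
from h import *
a=cv2.resize(grab_frame("top")[95:170,280:380],None,fx=4,fy=4,interpolation=cv2.INTER_CUBIC)
u,v=proj("side",[590,60,20]).astype(int)
b=cv2.resize(grab_frame("side")[v-38:v+37,u-50:u+50],None,fx=4,fy=4,interpolation=cv2.INTER_CUBIC)
cv2.imwrite("pics/d1.png",np.hstack([a,b])[:,:,::-1])
E
```

```text
(no output)
```

View pics/d1.png

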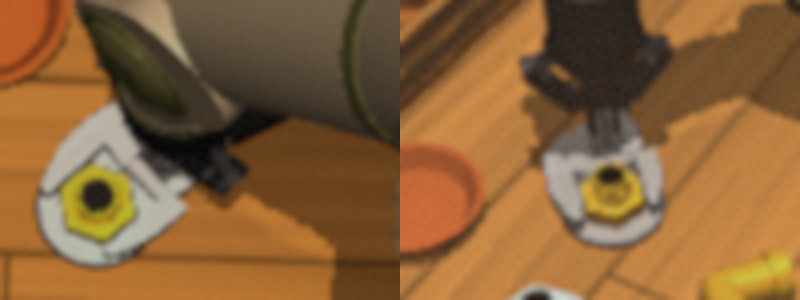

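The left half (top camera) shows the gripper partly over the worm. The right half (side camera) shows the shut fingertips at about (605,130), on the worm just behind the brass nut at (612,190). Pressing down gently now.

```bash
python3 -m crank '[[0,0,0.5,0,1],[0,0,0.5,0,1],[0,0,1,0,1],[0,0,1,0,1],[0,0,1,0,1]]';python3 -m crank '[[0,0,0.5,0,1],[0,0,0.5,0,1],[0,0,1,0,1],[0,0,1,0,1],[0,0,1,0,1]]'
```

```text
time_s: 5.25
position: [603.2, 43.4, 39.9]
tcp_rot: [1.239, 2.886, -0.0]
contact_force: [-1.6, 0.3, 8.2]
finger_gap: -0.1
grip_force: 4.3
time_s: 5.75
position: [603.3, 43.4, 39.7]
tcp_rot: [1.238, 2.886, -0.0]
contact_force: [-4.8, -1.8, 17.9]
finger_gap: -0.1
grip_force: 8.7
```

```bash
python3 -m crank '[[4,0,-0.3,0,1],[8,0,-0.3,0,1],[12,0,-0.3,0,1],[16,0,-0.3,0,1],[17,0,-0.3,0,1]]';python3 -m crank '[[0,0,-6,0,1],[-10,0,-6,0,1],[-17,0,-6,0,1],[-17,0,-2,0,1],[-17,0,0,0,1]]'
```

```text
time_s: 6.25
position: [592.4, 54.7, 39.7]
tcp_rot: [1.239, 2.884, -0.001]
contact_force: [-0.3, -4.5, 12.2]
finger_gap: -0.1
grip_force: 6.0
time_s: 6.75
position: [604.3, 42.1, 39.0]
tcp_rot: [1.241, 2.884, -0.001]
contact_force: [-1.8, -5.8, 30.6]
finger_gap: -0.1
grip_force: 15.3
```

```bash
python3 -m crank '[[0,0,-1,0,1],[0,0,-1,0,1],[0,0,-1,0,1],[0,0,-1,0,1],[0,0,-1,0,1]]'
```

```text
time_s: 7.25
position: [604.1, 42.3, 39.8]
tcp_rot: [1.24, 2.885, -0.001]
contact_force: [1.1, -3.6, 7.1]
finger_gap: 0.0
grip_force: 3.9
```

```bash
python3 -m crank '[[0,0,0.5,0,1],[4,0,0.5,0,1],[8,0,0.5,0,1],[12,0,0.5,0,1],[16,0,0.5,0,1]]';python3 -m crank '[[0,0,-6,0,1],[-10,0,-6,0,1],[-16,0,-6,0,1],[-16,0,-3,0,1],[-16,0,-0.8,0,1]]'
python3 -m crank '[[0,0,0.6,0,1],[4,0,0.6,0,1],[8,0,0.6,0,1],[12,0,0.6,0,1],[16,0,0.6,0,1]]';python3 - <<'E'
from h import *
a=cv2.resize(grab_frame("top")[120:170,290:340],None,fx=8,fy=8,interpolation=cv2.INTER_CUBIC)
u,v=proj("side",[570,93,20]).astype(int)
b=cv2.resize(grab_frame("side")[v-25:v+25,u-25:u+25],None,fx=8,fy=8,interpolation=cv2.INTER_CUBIC)
cv2.imwrite("pics/d2.png",np.hstack([a,b])[:,:,::-1])
E
```

```text
time_s: 7.75
position: [593.1, 53.3, 39.8]
tcp_rot: [1.24, 2.884, -0.003]
contact_force: [0.8, -6.3, 14.0]
finger_gap: 0.4
grip_force: 7.2
time_s: 8.25
position: [603.5, 42.7, 39.5]
tcp_rot: [1.24, 2.886, -0.0]
contact_force: [-0.6, -3.2, 21.4]
finger_gap: 0.2
grip_force: 10.7
time_s: 8.75
position: [592.6, 53.1, 39.9]
tcp_rot: [1.24, 2.884, -0.004]
contact_force: [0.5, -6.6, 13.0]
finger_gap: 0.0
grip_force: 6.3
```

View pics/d2.png

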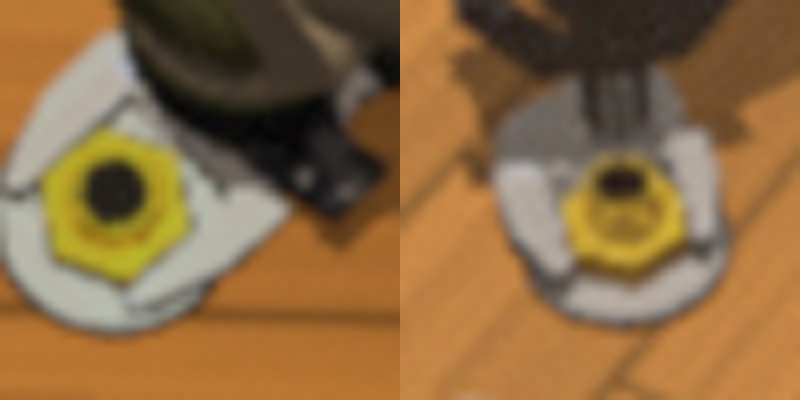

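The view shows the fingers on the worm, but it is too coarse to measure how far the jaw has closed. I'll do several more strokes, since overrunning does no harm.

```bash
python3 -m crank '[[0,0,-6,0,1],[-10,0,-6,0,1],[-17,0,-6,0,1],[-17,0,-3,0,1],[-17,0,-0.7,0,1]]'
python3 -m crank '[[0,0,0.7,0,1],[4,0,0.7,0,1],[8,0,0.7,0,1],[12,0,0.7,0,1],[17,0,0.7,0,1]]'
python3 -m crank '[[0,0,-6,0,1],[-10,0,-6,0,1],[-17,0,-6,0,1],[-17,0,-3,0,1],[-17,0,-0.7,0,1]]'
python3 -m crank '[[0,0,0.7,0,1],[4,0,0.7,0,1],[8,0,0.7,0,1],[12,0,0.7,0,1],[17,0,0.7,0,1]]'
python3 -m crank '[[0,0,-6,0,1],[-10,0,-6,0,1],[-17,0,-6,0,1],[-17,0,-3,0,1],[-17,0,-0.7,0,1]]'
python3 -m crank '[[0,0,0.7,0,1],[4,0,0.7,0,1],[8,0,0.7,0,1],[12,0,0.7,0,1],[17,0,0.7,0,1]]'
python3 -m crank '[[0,0,-6,0,1],[-10,0,-6,0,1],[-17,0,-6,0,1],[-17,0,-3,0,1],[-17,0,-0.7,0,1]]'
python3 -m crank '[[0,0,0.7,0,1],[4,0,0.7,0,1],[8,0,0.7,0,1],[12,0,0.7,0,1],[17,0,0.7,0,1]]'
```

```text
time_s: 9.35
position: [604.0, 42.2, 39.5]
tcp_rot: [-1.24, -2.886, 0.0]
contact_force: [0.4, -4.9, 16.0]
finger_gap: -0.1
grip_force: 8.1
time_s: 9.85
position: [593.5, 52.5, 39.9]
tcp_rot: [1.241, 2.883, -0.004]
contact_force: [4.1, -9.8, 9.7]
finger_gap: -0.0
grip_force: 5.2
time_s: 10.35
position: [604.0, 42.1, 39.4]
tcp_rot: [-1.24, -2.886, 0.0]
contact_force: [0.4, -2.5, 15.4]
finger_gap: 0.2
grip_force: 8.1
time_s: 10.85
position: [594.2, 53.2, 40.0]
tcp_rot: [1.24, 2.882, -0.001]
contact_force: [4.9, -5.2, 7.7]
finger_gap: -0.0
grip_force: 3.9
time_s: 11.35
position: [603.9, 42.1, 39.4]
tcp_rot: [-1.24, -2.886, 0.0]
contact_force: [0.1, -4.5, 14.4]
finger_gap: -0.1
grip_force: 7.9
time_s: 11.85
position: [594.2, 53.3, 40.0]
tcp_rot: [1.24, 2.882, -0.001]
contact_force: [4.3, -5.4, 7.4]
finger_gap: -0.1
grip_force: 3.9
time_s: 12.35
position: [603.9, 42.1, 39.4]
tcp_rot: [-1.24, -2.886, 0.0]
contact_force: [1.0, -5.2, 14.7]
finger_gap: 0.2
grip_force: 7.9
time_s: 12.85
position: [594.2, 53.3, 40.0]
tcp_rot: [1.24, 2.882, -0.001]
contact_force: [5.1, -6.0, 7.2]
finger_gap: -0.3
grip_force: 3.8
```

```bash
python3 -m crank '[[0,0,-6,0,1],[-10,0,-6,0,1],[-17,0,-6,0,1],[-17,0,-3,0,1],[-17,0,-0.2,0,1]]'
python3 -m crank '[[0,0,0.7,0,1],[4,0,0.7,0,1],[8,0,0.7,0,1],[12,0,0.7,0,1],[17,0,0.7,0,1]]'
python3 -m crank '[[0,0,-6,0,1],[-10,0,-6,0,1],[-17,0,-6,0,1],[-17,0,-3,0,1],[-17,0,-0.7,0,1]]'
python3 -m crank '[[0,0,0.7,0,1],[4,0,0.7,0,1],[8,0,0.7,0,1],[12,0,0.7,0,1],[17,0,0.7,0,1]]'
python3 -m crank '[[0,0,-20,0,1],[-40,0,-40,0,1],[-80,0,-60,0,1],[-120,0,-60,0,0.5],[-120,0,-60,0,0.5]]'
python3 -m crank '[[-40,0,0,0,0],[-80,0,0,0,0],[-100,0,0,0,0],[-100,0,0,0,0],[-100,0,0,0,0]]'
python3 - <<'E'
from h import *
a=cv2.resize(grab_frame("top")[95:170,280:380],None,fx=8,fy=8,interpolation=cv2.INTER_CUBIC)
cv2.imwrite("pics/c2.png",a[:,:,::-1])
E
```

```text
time_s: 13.35
position: [604.1, 42.0, 39.1]
tcp_rot: [1.24, 2.886, -0.0]
contact_force: [0.8, -4.8, 23.2]
finger_gap: 0.1
grip_force: 12.1
time_s: 13.85
position: [594.7, 51.3, 39.9]
tcp_rot: [1.241, 2.88, -0.004]
contact_force: [6.9, -13.0, 12.9]
finger_gap: -0.0
grip_force: 6.6
time_s: 14.35
position: [604.2, 42.0, 39.1]
tcp_rot: [1.24, 2.886, -0.0]
contact_force: [0.4, -6.4, 21.2]
finger_gap: -0.1
grip_force: 11.0
time_s: 14.85
position: [594.7, 51.4, 39.8]
tcp_rot: [1.241, 2.88, -0.004]
contact_force: [6.8, -13.0, 13.2]
finger_gap: 0.3
grip_force: 6.8
time_s: 15.35
position: [677.9, -38.0, 98.3]
tcp_rot: [1.248, 2.88, -0.002]
contact_force: [-0.8, -0.1, 0.2]
finger_gap: 28.0
grip_force: 0.0
time_s: 15.85
position: [742.8, -103.7, 97.6]
tcp_rot: [-1.238, -2.885, -0.0]
contact_force: [-0.1, 0.4, 0.4]
finger_gap: 85.2
grip_force: 0.0
```

View pics/c2.png

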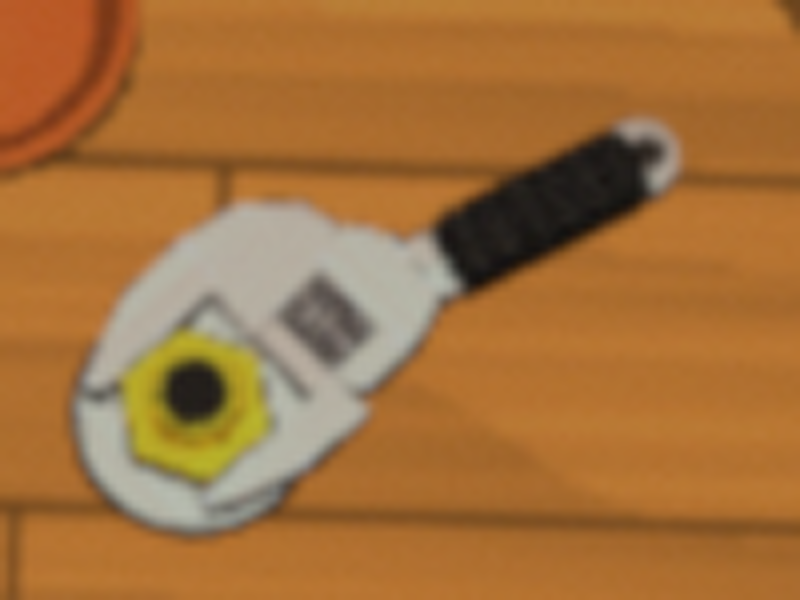

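The jaw now sits against the nut's flats, and the worm's tangential force rose from about 6 N to 15 N, so the finger was slipping and the jaw is snug. Next I re-measure the grip and work out the arc.

```bash
cat > arc.py <<'E'
from h import *
def fit(w,g):
    w=cp(*w,22);g=cp(*g,24);d=(g-w)[:2];yw=np.arctan2(d[1],d[0])-np.arctan2(22,-84)
    R=np.array([[np.cos(yw),-np.sin(yw)],[np.sin(yw),np.cos(yw)]])
    return g[:2],np.degrees(yw)%360,((w+g)[:2]/2-R@[-97,21])
def shift(yaw,dx): # world shift -> tool
    a=np.radians(yaw); return np.array([np.cos(a)*dx[0]+np.sin(a)*dx[1],np.sin(a)*dx[0]-np.cos(a)*dx[1]])
E
python3 - <<'E'
from arc import *
g,yw,c=fit((328,321),(548,208)); print(g,yw,c)
a=cp(452,254,24)[:2];b=cp(634,165,24)[:2];print("handle yaw",np.degrees(np.arctan2(*(b-a)[::-1])), "exp",yw+165-360)
o=get_obs();r=o["tcp_rot"];y=np.degrees(2*np.arctan2(r[1],r[0]))%360;print(o["position"],y)
print("shift",shift(y,g-o["position"][:2]))
N=np.array([566,94]);h=g-N;print(np.linalg.norm(h))
ty=119
for k in range(0,53,5):
    t=np.radians(-k);R=np.array([[np.cos(t),-np.sin(t)],[np.sin(t),np.cos(t)]])
    print(k,np.round(shift(ty,N+R@h-g),1),round(-t,3))
E
```

```text
[639.2110427  -29.31158312] 133.7795562325302 [565.86306144  93.69094567]
handle yaw -61.77096119691596 exp -61.22044376746976
[ 742.67620362 -102.93153145   97.9678873 ] 133.62019001114436
shift [124.67359677 -24.11287174]
143.40712431606036
0 [0. 0.] -0.0
5 [  0.2 -12.5] 0.087
10 [  1.4 -25. ] 0.175
15 [  3.8 -37.2] 0.262
20 [  7.2 -49.3] 0.349
25 [ 11.6 -61. ] 0.436
30 [ 17.1 -72.2] 0.524
35 [ 23.5 -83. ] 0.611
40 [ 30.8 -93.1] 0.698
45 [  39.  -102.6] 0.785
50 [  47.9 -111.3] 0.873
```

The re-measured wrench centre (565.9, 93.7) lies on the nut centre, so the fit is good. I'll cage the grip next.

```bash
python3 -m crank '[[35,-6,0,0.06,0],[70,-12,0,0.12,0],[100,-20,0,0.2,0],[125,-24,0,0.26,0],[125,-24,0,0.26,0]]'; python3 -m crank '[[0,0,20,0,0],[0,0,30,0,0],[0,0,40,0,0],[0,0,40,0,0.3],[0,0,40,0,0.3]]'
python3 -m crank '[[0,0,10,0,0.3],[0,0,20,0,0.3],[0,0,30,0,0.3],[0,0,36,0,0.3],[0,0,36,0,0.3]]'
```

```text
time_s: 16.4
position: [636.5, -26.0, 99.3]
tcp_rot: [-1.595, -2.703, 0.001]
contact_force: [0.2, 1.2, -0.1]
finger_gap: 85.7
grip_force: 0.0
time_s: 16.9
position: [640.2, -30.3, 58.5]
tcp_rot: [-1.602, -2.702, 0.0]
contact_force: [-0.4, 0.6, -0.2]
finger_gap: 60.6
grip_force: 0.0
time_s: 17.4
position: [639.5, -30.3, 21.5]
tcp_rot: [-1.602, -2.701, 0.002]
contact_force: [-0.3, 0.1, -0.1]
finger_gap: 59.7
grip_force: 0.0
```

```bash
python3 - <<'E'
from h import *
u,v=proj("side",[620,10,20]).astype(int)
b=cv2.resize(grab_frame("side")[v-45:v+45,u-60:u+60],None,fx=6,fy=6,interpolation=cv2.INTER_CUBIC)
cv2.imwrite("pics/e1.png",b[:,:,::-1])
E
```

```text
(no output)
```

View pics/e1.png

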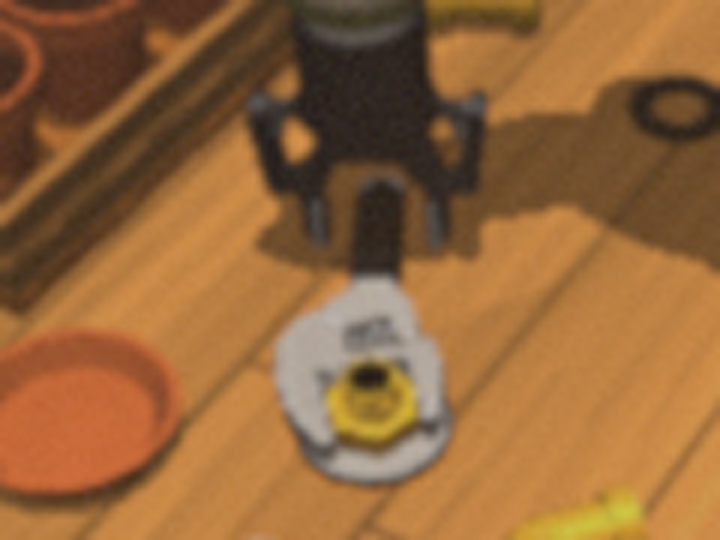

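The picture shows the grip at (378,230) between the open fingers at (315,225) and (437,225). The saucer and washer are well clear. I'll narrow the gap a little and swing in 15° arcs.

```bash
python3 -m crank '[[0,0,0,0,0.45],[0,0,0,0,0.45],[0,-2,0,0,0.45],[0,-4,0,0.03,0.45],[0,-7.5,0,0.052,0.45]]' 20; python3 -m crank '[[0,-7.5,0,0.052,0.45],[0.4,-15,0,0.105,0.45],[1.1,-22.5,0,0.157,0.45],[2.2,-30,0,0.209,0.45],[3.8,-37.2,0,0.262,0.45]]'
```

```text
time_s: 17.95
position: [633.5, -34.1, 22.9]
tcp_rot: [1.676, 2.657, 0.0]
contact_force: [-0.7, -0.4, -0.4]
finger_gap: 46.9
grip_force: 0.1
time_s: 18.45
position: [600.0, -46.5, 23.2]
tcp_rot: [2.008, 2.413, 0.005]
contact_force: [5.6, -0.3, -2.6]
finger_gap: 46.9
grip_force: 2.7
```

```bash
python3 -m crank '[[0,-7.5,0,0.052,0.45],[0.4,-15,0,0.105,0.45],[1.1,-22.5,0,0.157,0.45],[2.2,-30,0,0.209,0.45],[3.8,-37.2,0,0.262,0.45]]'; python3 -m crank '[[0,-7.5,0,0.052,0.45],[0.4,-15,0,0.105,0.45],[1.1,-22.5,0,0.157,0.45],[2.2,-30,0,0.209,0.45],[3.8,-37.2,0,0.262,0.45]]'
python3 -m crank '[[0,0,0,0,0.45],[0,0,0,0,0.45],[0,0,0,0,0.45],[0,5,0,0,0.4],[0,7,0,0,0.3]]'
python3 -m crank '[[0,0,0,0,0.3],[0,0,-20,0,0.3],[0,0,-50,0,0.3],[0,0,-80,0,0.3],[0,0,-100,0,0.3]]'
python3 -m crank '[[40,0,0,0,0.3],[80,0,0,0,0.3],[120,0,0,0,0.3],[150,0,0,0,0.3],[150,0,0,0,0.3]]'
python3 - <<'E'
from h import *
a=cv2.resize(grab_frame("top")[105:205,275:375],None,fx=5,fy=5,interpolation=cv2.INTER_CUBIC)
cv2.imwrite("pics/c3.png",a[:,:,::-1])
E
```

```text
time_s: 18.95
position: [562.9, -50.7, 23.2]
tcp_rot: [2.307, 2.128, 0.004]
contact_force: [6.5, -4.0, -3.1]
finger_gap: 47.2
grip_force: 2.9
time_s: 19.45
position: [525.8, -44.7, 23.2]
tcp_rot: [2.566, 1.808, 0.003]
contact_force: [3.9, -5.6, -2.2]
finger_gap: 47.2
grip_force: 2.9
time_s: 19.95
position: [531.2, -45.4, 22.7]
tcp_rot: [-2.563, -1.816, -0.0]
contact_force: [0.5, -0.3, -0.1]
finger_gap: 59.8
grip_force: 0.0
time_s: 20.45
position: [530.9, -45.4, 124.4]
tcp_rot: [2.563, 1.816, 0.001]
contact_force: [0.1, 0.2, -0.1]
finger_gap: 59.7
grip_force: 0.0
time_s: 20.95
position: [581.6, 101.7, 122.8]
tcp_rot: [-2.556, -1.823, -0.005]
contact_force: [-0.6, 0.0, -0.1]
finger_gap: 60.4
grip_force: 0.0
```

View pics/c3.png

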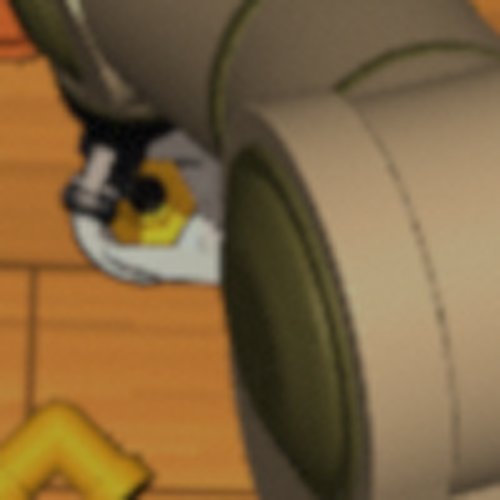

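I moved the wrong way: the arm now covers the wrench in the top view, with the nut just visible at (150,200). It is high and clear of everything, so I'll back away toward -y and look again.

```bash
python3 -m crank '[[-20,0,-30,0,0.3],[-60,0,-60,0,0.3],[-105,0,-60,0,0.3],[-150,0,-60,0,0.3],[-195,0,-60,0,0.3]]'
python3 -m crank '[[-45,0,0,0,0.3],[-90,0,0,0,0.3],[-135,0,0,0,0.3],[-180,0,0,0,0.3],[-225,0,0,0,0.3]]'
python3 - <<'E'
from h import *
a=cv2.resize(grab_frame("top")[105:205,275:375],None,fx=6,fy=6,interpolation=cv2.INTER_CUBIC)
cv2.imwrite("pics/c4.png",a[:,:,::-1])
E
```

```text
time_s: 21.5
position: [514.2, -90.8, 182.9]
tcp_rot: [2.564, 1.814, -0.001]
contact_force: [-0.0, -0.7, -0.4]
finger_gap: 59.6
grip_force: 0.0
time_s: 22.0
position: [438.9, -302.6, 182.6]
tcp_rot: [-2.564, -1.814, 0.002]
contact_force: [0.7, -0.1, 0.7]
finger_gap: 60.2
grip_force: 0.0
```

View pics/c4.png

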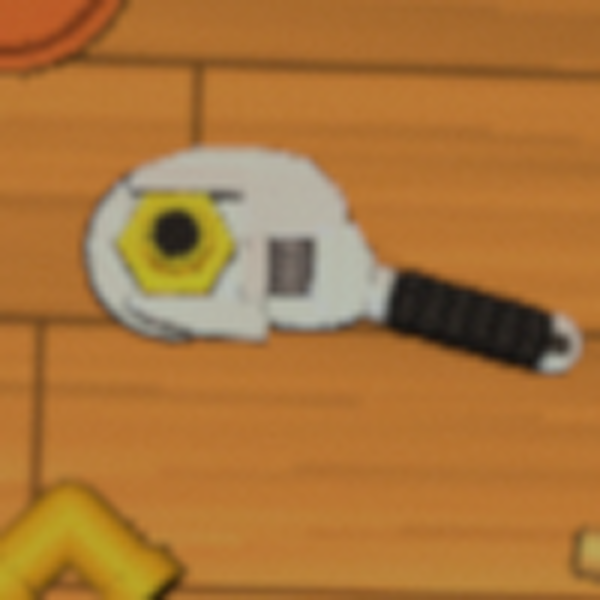

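The nut, centred at (177,243), sits between both jaw faces. The worm is at (291,266) and the grip at (470,319). Checking the swing angle.

```bash
python3 - <<'E'
from h import *
q=lambda x,y,z: ray("top",275+(x+.5)/6-.5,105+(y+.5)/6-.5,z)
w=q(291,266,22);g=q(470,319,24);d=(g-w)[:2];yw=np.arctan2(d[1],d[0])-np.arctan2(22,-84)
R=np.array([[np.cos(yw),-np.sin(yw)],[np.sin(yw),np.cos(yw)]])
print(np.degrees(yw)%360,"swing",133.8-np.degrees(yw)%360,"centre",(w+g)[:2]/2-R@[-97,21],"nut",q(177,243,21)[:2],"stub",q(176,232,40)[:2])
E
```

```text
89.353718839289 swing 44.44628116071101 centre [566.26868235  94.03557751] nut [565.30594798  93.25889116] stub [566.30946473  93.83884684]
```

The swing is 44.4° and the wrench centre is within about 1 mm of the nut, so I'm handing in.

```bash
python3 -c "
from workcell import hand_in; print(hand_in())"
```

```text
the job is handed in; nothing more can be done
None
```

The jaw was rolled snug and the nut tightened about 44° clockwise as measured by the wrench's swing; the wrench was left lying on the nut, no other object was touched as far as I could tell, and the job is handed in (no verdict was returned).

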